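# Open the hazelnut jar in the topping holder

### The arm

A 7-joint arm with a two-finger parallel gripper is mounted at the origin on the work surface. World frame = base frame: x ahead of the robot, y to its left, z up, the work surface at z = 0. Lengths are in m, angles in rad, forces in N, time in s.
With the tool pointing down it reaches from about 0.4 to 0.85 m from the base axis. Payload 10.4 kg.
Tool frame: the origin (TCP) lies between the finger pads; the fingertips stand 17 mm ahead of it and the grasp point (between the pads) lies 2 mm behind it; z points along the fingers, y is the direction in which the jaws open and shut (so a half turn about z gives the same grasp; the last joint's range is limited). The gripper opens to 87 mm and grips with 3 to 60 N. Pads are 19 mm wide; open, the fingers measure 117 mm over their backs; the gripper's body (75 mm by 190 mm) begins 51 mm behind the grasp point.
Start: joints at [-1.25, 0.332, -0.065, 1.46, 0.022, 1.35, -0.088], TCP at [0.211, 0.588, 0.206] pointing down, gripper open.
Joint ranges: [-2.6, 2.6], [-0.5, 2.12], [-1.47, 1.34], [0.16, 2.42], [-1.27, 4.41], [0.06, 2.06], [-2.6, 2.6]. Speed limits (rad/s): [2.22, 2.22, 2.79, 2.79, 3.14, 3.14, 3.14].

### API

Orientations are given as a unit quaternion [x, y, z, w].
In Python, from cell import telemetry, vision, order gives the robot as it stands.
- The arm moves only by the shell command python3 -m inch 'ROWS' [FORCE]. ROWS is JSON, a list of rows, each a list of 7 numbers: the turn, a rotation vector about the tool's x, y, z each as a share of 2 pi rad, from -1 to 1, then the shift along the tool's x, y, z each as a share of 25 cm, from -1 to 1, then the closure in counts, from 0 (fully open) to 255 (shut). A call has 1 to 20 rows; each row is the pose to reach, as a shift and turn from the pose commanded when the call began, along the tool's axes at that moment, turning the shorter way round; what a row does not reach only later rows make up. A row lasts 1/10 s, in which the tool goes at most 50 mm and 8.59 degrees, less where a joint would pass 70% of its speed; a pose out of reach is approached as far as the arm can. A call with a number of a shift or a turn outside -1 to 1 is refused whole. A call with a gripper value outside its range is refused whole. The fingers move at their own pace and stop on an object; FORCE is the grip in N (left out, the last holds). Time passes only in rows, so rows that repeat a pose let the fingers close. It gives the time, the measured TCP pose, the force and the opening at its end, in the units of the state.
- telemetry.sense(): the state, without advancing time (a new reading comes with each control period).
- vision.read_camera(name): name is "side" or "top"; returns (picture, depth): 384x512x3 uint8, blue, green, red; 384x512 float32, m along the optical axis (not along the pixel's ray), 0 where there is no reading.
- vision.camera_params(name): a dict with "K" (3x3 intrinsics, pixels), "rvec" (rotation vector, rad) and "tvec" (3), from world to camera coordinates, as OpenCV has them. Camera axes: x right, y down, z forward; pixel columns grow to the right and rows downward; lengths in m; the calibration is good to about 2 mm. A picture is of the moment at which its call begins. camera_params takes no time and is no camera call.
- order.hand_in(): hands the job in, once; it reports no verdict.
The state is a dict: "time": time; "joint_pos": joint angles; "qvel": joint speeds; "joint_torque": joint torques, N m; "position": TCP position; "tool_rot": TCP orientation; "contact_force": force on the tool from outside, world axes, zero at the start; "moment": the same for the moment, N m; "width": finger opening in m.
Only numpy, scipy, OpenCV 4.12 (cv2) and the standard library are available. Lean on these libraries where they do the work, as an engineer would, in place of code of your own. Each camera call takes 0.05 s, during which the arm holds its last target. There are 200 camera calls.

### The job

Get the new hazelnut jar open for the topping station: lower the square jar gently into the empty cup of the steel holder, so that the cup braces it, and unscrew its tight lid only until the threads let go. Then lift the lid off and finish holding it level just above the mouth of the jar, with the jar still seated in its cup; do not put the lid down or let go. Leave the other things on the worktop alone.

Things in the scene. Friction and masses are not known exactly. Their poses are not given: they have to be found in the camera images.
- jar_mid (a point): centre of the loose square glass jar of hazelnuts (0.3 to 0.55 kg), 60 mm above its underside, z up, x and y square to its sides. Body 64 x 64 mm, 88 mm high (its lowest 6 mm a foot 58 mm square), then a round shoulder and neck; 121.5 mm high with its lid. It starts upright on the worktop at any yaw.
- lid_mid (a point): centre of the round ribbed steel twist-off lid, half-way up: 60 mm across, 20 mm high, z up. Screwed on, this point is on the jar's axis, 52 mm above jar_mid, and the jar can be carried by the lid. Lifted 20 mm it is clear of the rim.
- well (a point): centre of the inner floor of the empty steel cup, 7 mm above the worktop, z up, x and y square to its walls. Fixed, 69 mm square inside, walls up to 37 mm above this floor, then a lip flared at 45 degrees up to 43 mm. The middle, left or right of three equal cups in a row 110 mm apart; the others are taken. The jar fits any of four ways round, with 2.5 mm play each side.
- jar: the same jar, origin at the centre of its underside. Standing free on the worktop it just turns with its lid: it must be braced in the cup, where it turns up to 5 degrees either way before it binds.
- lid: the same lid (35 g), origin 10 mm below lid_mid. Unscrews anticlockwise seen from above. Angle of its x axis from the jar's x axis: tight at 0 to 15 degrees at the start, held against lifting until about 60, free to lift from there to about 107, where its lugs meet the next threads. About 0.5 N m to turn at first, then easy. Turning raises it less than 3 mm: it can be turned at one height.
- pot: bystander in another cup: small square white pot with a wooden lid, 62 mm wide, 80 mm high, origin under its centre, loose
- shaker: bystander in another cup: round aluminium shaker, 60 mm across, 88 mm high, origin under its centre, loose
- can: bystander: drinks can on the fixed metal tray at the far right, 66 mm across, 115 mm high, origin under its centre, loose. A clear box stands on the same tray, fixed, 45 mm high
- sauce: bystander: white squeeze bottle at the left, 54 mm across, 188 mm high, origin under its centre, loose
Not all that is in view belongs to the job. What is shaped like the part that bears well but purple or yellow is not meant.

How it is judged:
By the outcome, as a careful person would: the job done as asked, in the order asked, and still so for the second after the job is handed in, while the arm keeps its last pose, push and grip.
It also fails if it takes over 51 s, if anything falls off the work surface, if the arm or the gripper's body presses on something with over 40 N, if the wrist force passes 120 N, or if a joint passes its speed limit or range.

## Working session

There is one attempt and no reset: what is moved stays moved. The work goes in short steps, Python scripts to look and compute and a shell command to move; the robot and the scene stay as the last step left them, time stands still between calls to the robot, and variables do not carry over. Pictures are saved under pics/ and viewed, about 8 in all and at most 12, crops included, and the job is handed in when it is done.

```bash
ls; mkdir -p pics
cat > h.py <<'E'
import numpy as np, cv2
from scipy.spatial.transform import Rotation as R
from cell import telemetry, vision, order
def cam(n):
    p=vision.camera_params(n); K=np.array(p["K"],float); Rm=cv2.Rodrigues(np.array(p["rvec"],float))[0]; return K,Rm,np.array(p["tvec"],float).ravel()
def plane(n,uv,z):
    K,Rm,t=cam(n); c=-Rm.T@t; uv=np.atleast_2d(uv).astype(float)
    d=(Rm.T@np.linalg.inv(K)@np.c_[uv,np.ones(len(uv))].T).T
    return c+d*((z-c[2])/d[:,2])[:,None]
def cloud(n,D):
    K,Rm,t=cam(n); v,u=np.indices(D.shape); P=np.stack([(u-K[0,2])/K[0,0]*D,(v-K[1,2])/K[1,1]*D,D],-1)
    return (P-t)@Rm
def proj(n,X):
    K,Rm,t=cam(n); x=(K@(Rm@np.atleast_2d(X).T+t[:,None])).T; return x[:,:2]/x[:,2:]
def st():
    s=telemetry.sense(); r=R.from_quat(s["tool_rot"])
    print("t",round(s["time"],2),"p",np.round(s["position"],4),"F",np.round(s["contact_force"],1),"M",np.round(s["moment"],2),"w",round(s["width"],4),"q",np.round(s["joint_pos"],2)); print(np.round(r.as_matrix(),4).tolist()); return s,r
E
python3 - <<'E'
from h import *
st()
for n in("top","side"):
    im,D=vision.read_camera(n); cv2.imwrite(f"pics/{n}0.png",im); np.save(f"{n}0.npy",D)
    K,Rm,t=cam(n); print(n,-Rm.T@t,K[0,0])
E
```

```text
pics
t 0.0 p [0.2105 0.588  0.2053] F [ 0.  -0.  -0.2] M [-0.01  0.04 -0.03] w 0.087 q [-1.25  0.33 -0.06  1.46  0.02  1.35 -0.09]
[[-0.9415, 0.337, -0.0004], [0.337, 0.9415, -0.0013], [-0.0001, -0.0014, -1.0]]
top [0.37958828 0.05247304 1.08729084] 388.5282462484024
side [ 0.3222419  -0.90456191  0.69469636] 406.51279557212
```

View pics/top0.png

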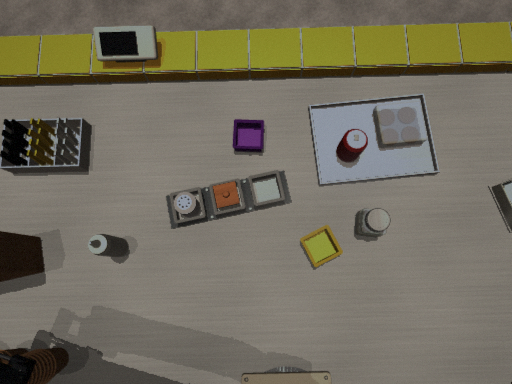

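View pics/side0.png

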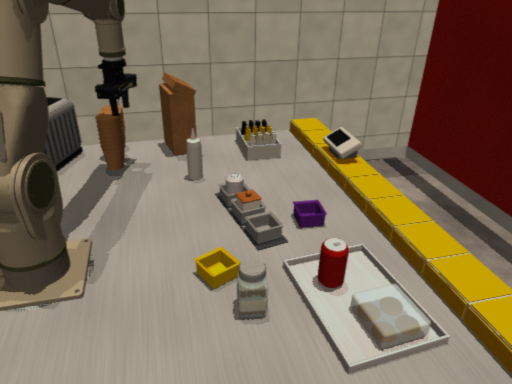

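The top view shows the jar at (375,222), with its steel lid. The row of steel cups has the shaker at (185,204), the pot at (227,195) and an empty cup at (266,189). The candidates for the cup are steel (266,189), purple (249,135, decoy) and yellow (321,246, decoy), so I choose the steel one. For the jar, the shaker (185,204) and can (352,144) could be confused with it, but (375,222) is the square glass jar. Next is a close crop.

Run:
```python
from h import *
im=cv2.imread("pics/top0.png"); s=cv2.imread("pics/side0.png")
a=cv2.resize(im[195:250,345:400],(400,400),interpolation=cv2.INTER_CUBIC); b=cv2.resize(im[160:215,238:293],(400,400),interpolation=cv2.INTER_CUBIC)
cv2.imwrite("pics/c1.png",np.hstack([a,b]))
D=np.load("top0.npy"); P=cloud("top",D)
def comp(sub,zr):
    r0,r1,c0,c1=sub; Q=P[r0:r1,c0:c1].reshape(-1,3); Q=Q[(Q[:,2]>zr[0])&(Q[:,2]<zr[1])]; return Q
L=comp((195,250,345,400),(.112,.135)); print("lid",len(L),np.median(L,0),L.min(0),L.max(0))
(c,r)=cv2.minEnclosingCircle(L[:,:2].astype(np.float32)); print(c,r)
B=comp((195,250,345,400),(.03,.105)); print("body",len(B)); print(cv2.minAreaRect(B[:,:2].astype(np.float32)))
W=comp((160,232,160,293),(.036,.056)); print("row",len(W),cv2.minAreaRect(W[:,:2].astype(np.float32)))
F=comp((175,203,252,282),(.0,.02)); print("floor",len(F),np.median(F,0),cv2.minAreaRect(F[:,:2].astype(np.float32)))
print(np.round(P[189,240:292],3)[::3])
```

```text
lid 461 [ 0.49366332 -0.23781086  0.12249376] [ 0.46570075 -0.27057018  0.11203286] [ 0.52383558 -0.21062343  0.12741021]
(0.49486446380615234, -0.24029119312763214) 0.030381688848137856
body 345
((0.49456512928009033, -0.2381783127784729), (0.06312379240989685, 0.06473756581544876), 81.76314544677734)
row 1099 ((0.5779566764831543, 0.14343786239624023), (0.08671238273382187, 0.3060672879219055), 10.937141418457031)
floor 583 [0.60295729 0.03468923 0.00790339] ((0.6042303442955017, 0.03356199711561203), (0.08304435014724731, 0.08019696176052094), 88.56332397460938)
[[ 0.596  0.107  0.049]
 [ 0.606  0.101  0.003]
 [ 0.605  0.092  0.004]
 [ 0.604  0.084  0.006]
 [ 0.595  0.074  0.052]
 [ 0.604  0.067  0.009]
 [ 0.603  0.058  0.008]
 [ 0.602  0.05   0.012]
 [ 0.603  0.041  0.01 ]
 [ 0.603  0.032  0.005]
 [ 0.603  0.024  0.007]
 [ 0.602  0.016  0.008]
 [ 0.601  0.007  0.011]
 [ 0.596 -0.     0.037]
 [ 0.594 -0.008  0.047]
 [ 0.602 -0.019  0.004]
 [ 0.603 -0.027  0.001]
 [ 0.603 -0.036 -0.   ]]
```

View pics/c1.png

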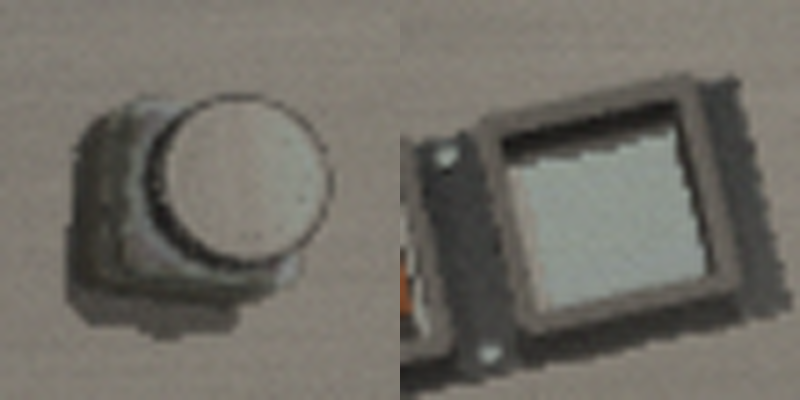

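Run:
```python
from h import *
D=np.load("side0.npy"); P=cloud("side",D); T=cloud("top",np.load("top0.npy"))
def rect(Q,n): 
    r=cv2.minAreaRect(Q[:,:2].astype(np.float32)); print(n,len(Q),np.round(r[0],4),np.round(r[1],4),round(r[2],1))
def near(P,c,rad,z0,z1): 
    Q=P.reshape(-1,3); return Q[(np.hypot(Q[:,0]-c[0],Q[:,1]-c[1])<rad)&(Q[:,2]>z0)&(Q[:,2]<z1)]
for nm,C in(("side",P),("top",T)):
    L=near(C,(.494,-.24),.05,.117,.13); print(nm,"lid top",len(L),np.median(L,0),cv2.minEnclosingCircle(L[:,:2].astype(np.float32)))
    for a,b in((.01,.04),(.04,.07),(.07,.09)): rect(near(C,(.494,-.24),.06,a,b),nm+" body")
    cup=near(C,(.599,.0354),.063,.046,.056); rect(cup,nm+" cup rim")
    fl=near(C,(.599,.0354),.03,0,.014); print(np.median(fl,0))
# side faces angle of jar from side view
Q=near(P,(.494,-.24),.06,.02,.08)
# outline by bearing histogram: outer-face lines by normals
h=cv2.convexHull(Q[:,:2].astype(np.float32)).reshape(-1,2); e=np.roll(h,-1,0)-h; l=np.hypot(*e.T)
for i in np.argsort(-l)[:6]: print(h[i],l[i],np.degrees(np.arctan2(e[i,1],e[i,0])))
```

```text
side lid top 408 [ 0.49416252 -0.24408457  0.12205217] ((0.49512431025505066, -0.24086980521678925), 0.029689377173781395)
side body 280 [ 0.481  -0.2583] [0.0378 0.0793] 45.7
side body 327 [ 0.4798 -0.2546] [0.0422 0.0835] 41.9
side body 296 [ 0.4945 -0.2427] [0.0629 0.0633] 81.6
side cup rim 153 [0.5988 0.0353] [0.0866 0.0873] 10.7
[0.59835638 0.0567301  0.00780419]
top lid top 445 [ 0.49458498 -0.23926764  0.12258423] ((0.49495989084243774, -0.24033010005950928), 0.030341653153300285)
top body 68 [ 0.4826 -0.2184] [0.0792 0.0371] 33.8
top body 103 [ 0.483 -0.221] [0.0845 0.041 ] 33.6
top body 169 [ 0.495  -0.2386] [0.0619 0.0642] 82.4
top cup rim 293 [0.5987 0.0354] [0.0859 0.086 ] 10.9
[0.59957087 0.03560235 0.00782436]
[ 0.5220296  -0.27000836] 0.081402585 131.92886
[ 0.46509078 -0.2208876 ] 0.034196515 -98.38949
[ 0.48473102 -0.27304554] 0.02213587 -6.692081
[ 0.474361   -0.27085668] 0.010598507 -11.918811
[ 0.46010146 -0.25471818] 0.009713946 -89.17309
[ 0.46595928 -0.26888448] 0.008630092 -13.210293
```

```bash
cat >> h.py <<'E'
def tgt(yaw):
    c,s=np.cos(np.radians(yaw)),np.sin(np.radians(yaw)); return R.from_matrix(np.array([[c,s,0],[s,-c,0],[0,0,-1]]).astype(float))
def rows(ts):
    """ts: list of (x,y,z,yaw) world targets -> shares relative to present pose"""
    s,r=st(); p=np.array(s["position"])
    for x in ts: print(x, np.round((r.inv()*tgt(x[3])).as_rotvec()/2/np.pi,4), np.round(r.inv().apply(np.array(x[:3])-p)/.25,4))
E
python3 - <<'E'
from h import *
print(plane("top",[[98,244]],.188))
rows([(.25,.54,.34,160),(.33,.43,.34,135),(.38,.36,.34,130)])
E
```

```text
[[0.44636199 0.42989244 0.188     ]]
t 0.1 p [0.2105 0.5881 0.2054] F [ 0.4  0.1 -0.2] M [ 0.03 -0.03  0.02] w 0.0873 q [-1.25  0.33 -0.06  1.46  0.02  1.35 -0.09]
[[-0.9415, 0.337, -0.0004], [0.337, 0.9415, -0.0012], [-0.0001, -0.0013, -1.0]]
(0.25, 0.54, 0.34, 160) [-0.0002  0.      0.0008] [-0.2134 -0.1286 -0.5384]
(0.33, 0.43, 0.34, 135) [-0.0002  0.0001  0.0703] [-0.663 -0.435 -0.538]
(0.38, 0.36, 0.34, 130) [-0.0002  0.0001  0.0842] [-0.9457 -0.6312 -0.5377]
```

```bash
python3 -m inch '[[0,0,0,-0.21,-0.13,-0.54,0],[0,0,0,-0.21,-0.13,-0.54,0],[0,0,0,-0.21,-0.13,-0.54,0],[0,0,0,-0.21,-0.13,-0.54,0],[0,0,0.08,-0.94,-0.63,-0.54,0],[0,0,0.08,-0.94,-0.63,-0.54,0],[0,0,0.08,-0.94,-0.63,-0.54,0],[0,0,0.08,-0.94,-0.63,-0.54,0],[0,0,0.08,-0.94,-0.63,-0.54,0],[0,0,0.08,-0.94,-0.63,-0.54,0],[0,0,0.08,-0.94,-0.63,-0.54,0]]' 20
python3 - <<'E'
from h import *
rows([(.43,.18,.34,105),(.48,.14,.34,90),(.49,.0,.34,80)])
E
```

```text
time: 1.2
position: [0.3784, 0.3612, 0.3406]
tool_rot: [0.411, 0.912, -0.0, -0.0]
contact_force: [-0.7, 0.4, -1.1]
width: 0.087
t 1.2 p [0.3784 0.3612 0.3406] F [-0.7  0.4 -1.1] M [-0.05  0.02  0.04] w 0.087 q [-0.99  0.06  0.15  1.5  -0.01  1.58 -0.12]
[[-0.6626, 0.749, -0.0007], [0.749, 0.6626, -0.0001], [0.0004, -0.0006, -1.0]]
(0.43, 0.18, 0.34, 105) [-0.0001 -0.      0.0736] [-0.6795 -0.3258  0.0022]
(0.48, 0.14, 0.34, 90) [-1.000e-04 -0.000e+00  1.153e-01] [-0.9319 -0.282   0.0021]
(0.49, 0.0, 0.34, 80) [-1.000e-04 -0.000e+00  1.431e-01] [-1.3778 -0.6231  0.0021]
```

```bash
python3 -m inch '[[0,0,0.11,-0.93,-0.28,0,0],[0,0,0.11,-0.93,-0.28,0,0],[0,0,0.11,-0.93,-0.28,0,0],[0,0,0.11,-0.93,-0.28,0,0],[0,0,0.11,-0.93,-0.28,0,0],[0,0,0.11,-0.93,-0.28,0,0]]' >/dev/null
python3 - <<'E'
from h import *
rows([(.52,-.08,.26,70)])
E
```

```text
t 1.8 p [0.4822 0.1359 0.341 ] F [-0.5  1.3  0.7] M [-0.05  0.04  0.  ] w 0.0867 q [-0.75  0.    0.39  1.56  0.    1.58 -0.34]
[[-0.0237, 0.9997, 0.0008], [0.9997, 0.0237, -0.0012], [-0.0012, 0.0008, -1.0]]
(0.52, -0.08, 0.26, 70) [0.0002 0.0002 0.0593] [-0.8667  0.1306  0.3253]
```

```bash
python3 -m inch '[[0,0,0.07,-0.87,0.13,0.32,0],[0,0,0.07,-0.87,0.13,0.32,0],[0,0,0.07,-0.87,0.13,0.32,0],[0,0,0.07,-0.87,0.13,0.32,0],[0,0,0.07,-0.87,0.13,0.32,0],[0,0,0.07,-0.87,0.13,0.32,0],[0,0,0.07,-0.87,0.13,0.32,0]]' >/dev/null
python3 - <<'E'
from h import *
rows([(.4949,-.2405,.2,65)])
E
```

```text
t 2.5 p [ 0.5203 -0.0742  0.2604] F [ 0.   0.9 -0.1] M [ 0.    0.09 -0.01] w 0.087 q [-0.51  0.08  0.61  1.66 -0.05  1.41 -0.3 ]
[[0.3939, 0.9192, -0.0012], [0.9192, -0.3939, 0.0001], [-0.0004, -0.0011, -1.0]]
(0.4949, -0.2405, 0.2, 65) [-0.0002  0.0001  0.005 ] [-0.6512  0.1687  0.2417]
```

```bash
python3 -m inch '[[0,0,0.005,-0.65,0.17,0.24,0],[0,0,0.005,-0.65,0.17,0.24,0],[0,0,0.005,-0.65,0.17,0.24,0],[0,0,0.005,-0.65,0.17,0.24,0],[0,0,0.005,-0.65,0.17,0.24,0],[0,0,0.005,-0.65,0.17,0.24,0],[0,0,0.005,-0.65,0.17,0.24,0]]' >/dev/null
python3 - <<'E'
from h import *
rows([(.4949,-.2405,.16,65),(.4949,-.2405,.112,65)])
E
```

```text
t 3.2 p [ 0.4964 -0.2393  0.2013] F [ 0.7  0.1 -1. ] M [-0.05  0.12  0.01] w 0.0865 q [-0.28  0.2   0.74  1.7  -0.14  1.3   0.06]
[[0.4204, 0.9074, 0.0007], [0.9074, -0.4204, 0.0008], [0.001, 0.0003, -1.0]]
(0.4949, -0.2405, 0.16, 65) [ 0.0001 -0.0002  0.0004] [-0.0071 -0.0033  0.1653]
(0.4949, -0.2405, 0.112, 65) [ 0.0001 -0.0002  0.0004] [-0.0073 -0.0034  0.3573]
```

```bash
python3 -m inch '[[0,0,0,-0.006,-0.003,0.16,0],[0,0,0,-0.006,-0.003,0.16,0],[0,0,0,-0.006,-0.003,0.26,0],[0,0,0,-0.006,-0.003,0.354,0],[0,0,0,-0.006,-0.003,0.354,0],[0,0,0,-0.006,-0.003,0.354,60],[0,0,0,-0.006,-0.003,0.354,120],[0,0,0,-0.006,-0.003,0.354,255],[0,0,0,-0.006,-0.003,0.354,255],[0,0,0,-0.006,-0.003,0.354,255],[0,0,0,-0.006,-0.003,0.354,255],[0,0,0,-0.006,-0.003,0.354,255],[0,0,0,-0.006,-0.003,0.354,255]]' 50
python3 - <<'E'
from h import *
rows([(.4949,-.2405,.20,65)])
for n in("top","side"):
    im,D=vision.read_camera(n); cv2.imwrite(f"pics/{n}1.png",im)
    if n=="side": cv2.imwrite("pics/c2.png",cv2.resize(im[180:340,170:330],(560,560),interpolation=cv2.INTER_CUBIC))
E
```

```text
time: 4.5
position: [0.4936, -0.2429, 0.1125]
tool_rot: [0.844, 0.537, -0.0, -0.0]
contact_force: [0.9, 0.0, -0.1]
width: 0.0312
t 4.5 p [ 0.4936 -0.2429  0.1125] F [ 0.9  0.  -0.1] M [-0.14  0.11  0.  ] w 0.0312 q [-0.25  0.29  0.73  1.81 -0.21  1.12  0.11]
[[0.4242, 0.9056, -0.0001], [0.9056, -0.4242, 0.0001], [0.0001, -0.0001, -1.0]]
(0.4949, -0.2405, 0.2, 65) [-0.     -0.     -0.0003] [ 0.0111  0.0007 -0.3501]
```

View pics/c2.png

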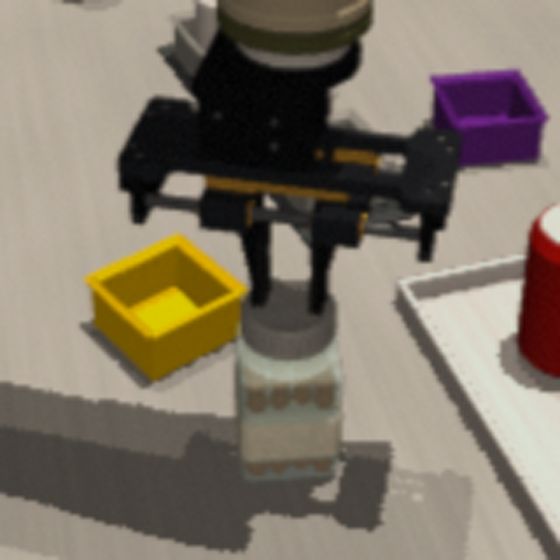

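The crop shows the jaws about 30 mm apart, with the tips hidden behind the lid at (288,318), so the lid isn't between the pads. I'll measure from depth to see why.

Run:
```python
from h import *
st()
im,D=vision.read_camera("side"); P=cloud("side",D)
Q=P.reshape(-1,3); C=im.reshape(-1,3)
n=np.hypot(Q[:,0]-.494,Q[:,1]+.24)<.15
for a,b in((.095,.11),(.11,.118),(.118,.127),(.127,.14),(.14,.15),(.15,.16),(.16,.18)):
    m=n&(Q[:,2]>a)&(Q[:,2]<b); dk=m&(C.max(1)<50)
    print(a,m.sum(),dk.sum(), np.round(Q[m].min(0),3),np.round(Q[m].max(0),3), "dark",np.round(np.median(Q[dk],0),3) if dk.any() else "", np.round(Q[dk].min(0),3) if dk.any() else "", np.round(Q[dk].max(0),3) if dk.any() else "")
t,_=vision.read_camera("top")
cv2.imwrite("pics/c3.png",np.hstack([cv2.resize(t[170:270,320:420],(400,400),interpolation=cv2.INTER_CUBIC),cv2.resize(im[230:330,200:300],(400,400),interpolation=cv2.INTER_CUBIC)]))
st()
```

```text
t 4.6 p [ 0.4936 -0.243   0.1125] F [0.2 1.  0.1] M [-0.08  0.11 -0.02] w 0.0229 q [-0.25  0.29  0.73  1.81 -0.21  1.12  0.11]
[[0.4242, 0.9056, -0.0001], [0.9056, -0.4242, 0.0001], [0.0001, -0.0001, -1.0]]
0.095 100 0 [ 0.466 -0.271  0.095] [ 0.52  -0.236  0.11 ] dark   
0.11 73 0 [ 0.466 -0.27   0.11 ] [ 0.524 -0.236  0.118] dark   
0.118 320 10 [ 0.466 -0.269  0.118] [ 0.524 -0.212  0.126] dark [ 0.492 -0.233  0.122] [ 0.474 -0.249  0.121] [ 0.509 -0.225  0.125]
0.127 44 41 [ 0.473 -0.263  0.129] [ 0.514 -0.23   0.14 ] dark [ 0.488 -0.249  0.134] [ 0.473 -0.263  0.129] [ 0.514 -0.23   0.14 ]
0.14 40 34 [ 0.473 -0.262  0.14 ] [ 0.513 -0.231  0.15 ] dark [ 0.483 -0.247  0.145] [ 0.473 -0.262  0.14 ] [ 0.509 -0.241  0.15 ]
0.15 42 37 [ 0.471 -0.263  0.15 ] [ 0.51  -0.229  0.16 ] dark [ 0.482 -0.246  0.155] [ 0.471 -0.262  0.15 ] [ 0.508 -0.237  0.16 ]
0.16 119 102 [ 0.467 -0.264  0.16 ] [ 0.514 -0.229  0.18 ] dark [ 0.482 -0.246  0.173] [ 0.467 -0.264  0.16 ] [ 0.512 -0.229  0.18 ]
t 4.7 p [ 0.4936 -0.243   0.1125] F [ 0.1 -0.5 -0.3] M [-0.13  0.08  0.07] w 0.0148 q [-0.25  0.29  0.73  1.81 -0.21  1.12  0.11]
[[0.4242, 0.9056, -0.0], [0.9056, -0.4242, 0.0001], [0.0001, -0.0001, -1.0]]
```

View pics/c3.png

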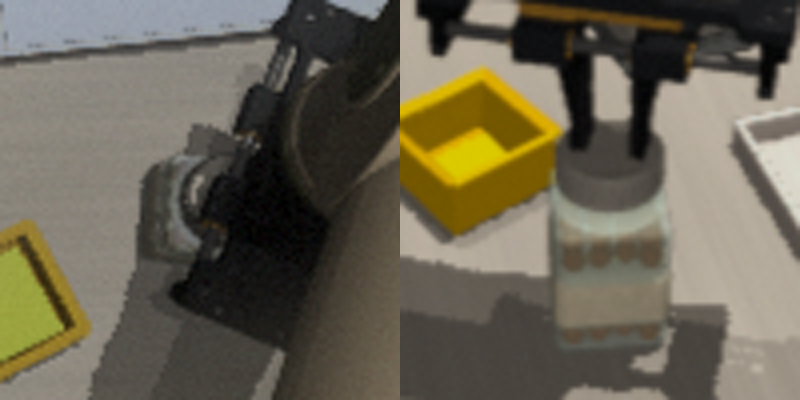

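The fingers sit above the lid: their visible tips are at z≈0.128, and telemetry implies 0.095. I'll compare with the start view for a possible offset.

Run:
```python
from h import *
for nm,c,z0 in(("side0",(.2105,.588),.2053),):
    D=np.load("side0.npy"); im=cv2.imread("pics/side0.png"); P=cloud("side",D); Q=P.reshape(-1,3); C=im.reshape(-1,3)
    m=(np.hypot(Q[:,0]-c[0],Q[:,1]-c[1])<.12)&(C.max(1)<45)&(Q[:,2]>.1)
    print(nm,"z pct",np.round(np.percentile(Q[m][:,2],[0,1,3,5,10,20,50]),3), np.round(proj("side",[[c[0],c[1],z0-.017]]),1))
    for a in np.arange(.16,.34,.01):
        k=m&(Q[:,2]>a)&(Q[:,2]<a+.01)
        if k.any(): print(round(a,2),k.sum(),np.round(np.median(Q[k],0),3),np.round(np.ptp(Q[k],0),3))
im,D=vision.read_camera("side"); Q=cloud("side",D).reshape(-1,3); C=im.reshape(-1,3)
m=(np.hypot(Q[:,0]-.4936,Q[:,1]+.243)<.12)&(C.max(1)<45)&(Q[:,2]>.115)
print("now")
for a in np.arange(.12,.26,.01):
    k=m&(Q[:,2]>a)&(Q[:,2]<a+.01)
    if k.any(): print(round(a,2),k.sum(),np.round(np.median(Q[k],0),3),np.round(np.ptp(Q[k],0),3))
```

```text
side0 z pct [0.201 0.229 0.238 0.249 0.273 0.305 0.338] [[121.9 119.9]]
0.2 2 [0.202 0.611 0.202] [0.001 0.018 0.002]
0.22 21 [0.201 0.541 0.227] [0.05  0.1   0.007]
0.23 28 [0.212 0.582 0.235] [0.051 0.104 0.01 ]
0.24 29 [0.201 0.543 0.245] [0.049 0.104 0.01 ]
0.25 29 [0.219 0.626 0.256] [0.052 0.106 0.01 ]
0.26 33 [0.203 0.538 0.264] [0.055 0.105 0.01 ]
0.27 30 [0.202 0.534 0.275] [0.055 0.11  0.01 ]
0.28 18 [0.216 0.579 0.283] [0.061 0.116 0.01 ]
0.29 61 [0.196 0.513 0.296] [0.088 0.147 0.01 ]
0.3 116 [0.212 0.512 0.305] [0.122 0.15  0.01 ]
0.31 112 [0.22  0.517 0.315] [0.124 0.176 0.01 ]
0.32 105 [0.207 0.505 0.325] [0.125 0.171 0.01 ]
0.33 183 [0.206 0.53  0.335] [0.123 0.182 0.01 ]
now
0.12 8 [ 0.5   -0.244  0.123] [0.025 0.019 0.009]
0.13 36 [ 0.485 -0.248  0.136] [0.035 0.021 0.01 ]
0.14 39 [ 0.487 -0.249  0.144] [0.034 0.02  0.01 ]
0.15 30 [ 0.483 -0.249  0.156] [0.029 0.015 0.01 ]
0.16 32 [ 0.483 -0.248  0.165] [0.032 0.018 0.009]
0.17 57 [ 0.483 -0.247  0.176] [0.036 0.03  0.01 ]
0.18 22 [ 0.479 -0.246  0.182] [0.034 0.027 0.009]
0.19 8 [ 0.481 -0.242  0.195] [0.011 0.021 0.009]
0.2 87 [ 0.47  -0.269  0.207] [0.154 0.105 0.008]
0.21 213 [ 0.477 -0.27   0.216] [0.156 0.093 0.01 ]
0.22 213 [ 0.496 -0.268  0.223] [0.164 0.088 0.01 ]
0.23 384 [ 0.506 -0.258  0.236] [0.191 0.086 0.01 ]
0.24 923 [ 0.491 -0.252  0.242] [0.196 0.138 0.01 ]
0.25 192 [ 0.472 -0.252  0.254] [0.076 0.039 0.01 ]
0.26 137 [ 0.478 -0.254  0.265] [0.076 0.04  0.01 ]
```

Both the start view and this one put the real gripper about 34 mm higher than telemetry reports; x and y agree to within a few mm. I'll open the jaws, centre, and measure the fingers in the tool frame.

```bash
python3 -m inch '[[0,0,0,0.011,0,0,0],[0,0,0,0.011,0,0,0],[0,0,0,0.011,0,0,0],[0,0,0,0.011,0,0,0],[0,0,0,0.011,0,0,0],[0,0,0,0.011,0,0,0],[0,0,0,0.011,0,0,0],[0,0,0,0.011,0,0,0],[0,0,0,0.011,0,0,0],[0,0,0,0.011,0,0,0]]' >/dev/null
cat >> h.py <<'E'
def fing(z0,z1,off=.034):
    s,r=st(); p=np.array(s["position"])
    for n in("side","top"):
        im,D=vision.read_camera(n); q=r.inv().apply(cloud(n,D).reshape(-1,3)-p); C=im.reshape(-1,3); W=cloud(n,D).reshape(-1,3)
        for sg in(1,-1):
            m=(C.max(1)<60)&(abs(q[:,0])<.03)&(q[:,1]*sg<.07)&(q[:,1]*sg>.0)&(W[:,2]>z0)&(W[:,2]<z1)
            if m.sum()>5: print(n,sg,m.sum(),"x pct",np.round(np.percentile(q[m,0],[3,25,50,75,97]),4),"y pct",np.round(np.percentile(q[m,1],[3,25,50,75,97]),4),"zmin",np.round(np.sort(W[m,2])[:4],4))
    return im
E
python3 - <<'E'
from h import *
fing(.115,.195)
E
```

```text
t 5.75 p [ 0.4948 -0.2405  0.1125] F [-0.2  0.2  0.1] M [-0.06  0.13 -0.01] w 0.0819 q [-0.25  0.29  0.73  1.81 -0.21  1.12  0.11]
[[0.4242, 0.9056, 0.0], [0.9056, -0.4242, 0.0001], [0.0001, -0.0, -1.0]]
side 1 85 x pct [-0.0123 -0.0108 -0.01   -0.0086 -0.0069] y pct [0.0431 0.0452 0.0474 0.0499 0.0536] zmin [0.1283 0.1315 0.1315 0.1336]
side -1 148 x pct [-0.0123 -0.0106 -0.0092 -0.0074  0.0035] y pct [-0.0525 -0.0475 -0.0445 -0.0418 -0.0398] zmin [0.1325 0.1325 0.1327 0.133 ]
top 1 36 x pct [0.0004 0.0033 0.0095 0.0138 0.016 ] y pct [0.0005 0.0074 0.0166 0.0434 0.0502] zmin [0.1189 0.1198 0.1199 0.1211]
top -1 35 x pct [0.0008 0.0025 0.0138 0.017  0.0257] y pct [-0.0228 -0.0196 -0.0161 -0.0106 -0.0025] zmin [0.1157 0.1165 0.1173 0.119 ]
```

```bash
python3 -m inch '[[0,0,0,0,0,0.05,0],[0,0,0,0,0,0.09,0],[0,0,0,0,0,0.13,0],[0,0,0,0,0,0.13,0],[0,0,0,0,0,0.13,0]]'; python3 -m inch '[[0,0,0,0,0,0,80],[0,0,0,0,0,0,255],[0,0,0,0,0,0,255],[0,0,0,0,0,0,255],[0,0,0,0,0,0,255],[0,0,0,0,0,0,255],[0,0,0,0,0,0,255]]' 50
python3 - <<'E'
from h import *
im=fing(.09,.17)
im,_=vision.read_camera("side")
cv2.imwrite("pics/c4.png",cv2.resize(im[210:340,190:320],(560,560),interpolation=cv2.INTER_CUBIC))
E
```

```text
time: 6.35
position: [0.4945, -0.2405, 0.0796]
tool_rot: [0.844, 0.537, -0.0, -0.0]
contact_force: [0.4, -0.1, 0.1]
width: 0.0869
time: 7.05
position: [0.4947, -0.2404, 0.0801]
tool_rot: [0.844, 0.537, 0.0, -0.0]
contact_force: [-0.9, 1.6, 2.7]
width: 0.0595
t 7.05 p [ 0.4947 -0.2404  0.0801] F [-0.9  1.6  2.7] M [0.13 0.4  0.02] w 0.0595 q [-0.23  0.33  0.71  1.84 -0.24  1.06  0.13]
[[0.4242, 0.9056, 0.0], [0.9056, -0.4242, 0.0002], [0.0002, -0.0001, -1.0]]
side 1 87 x pct [-0.0119 -0.0106 -0.0096 -0.0088 -0.0061] y pct [0.0297 0.0324 0.0357 0.0383 0.0421] zmin [0.0974 0.0997 0.1006 0.1018]
side -1 142 x pct [-0.0119 -0.0101 -0.009  -0.0068  0.0034] y pct [-0.0402 -0.0356 -0.0332 -0.0298 -0.0278] zmin [0.0969 0.0984 0.0997 0.1003]
top 1 35 x pct [0.0081 0.0093 0.0114 0.0235 0.0298] y pct [0.0017 0.0064 0.0127 0.0237 0.0369] zmin [0.1047 0.1126 0.113  0.1153]
top -1 40 x pct [0.0078 0.0112 0.023  0.0274 0.0295] y pct [-0.0175 -0.0136 -0.0095 -0.0051 -0.0011] zmin [0.0953 0.103  0.1044 0.1054]
```

View pics/c4.png

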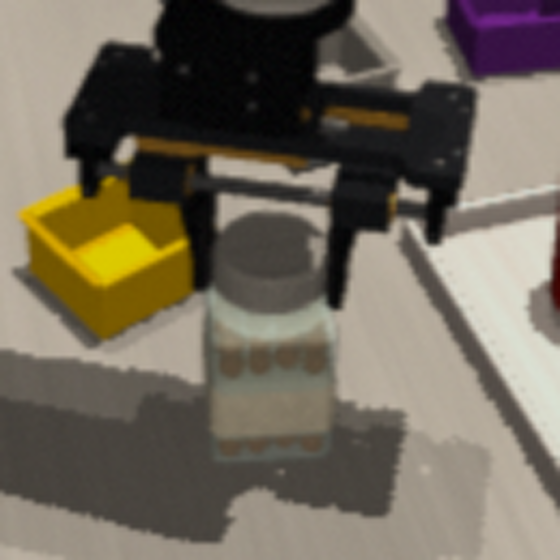

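The lid is now gripped: pads either side of it at (205,270) and (340,280), width 59.5 mm. Next I lift.

```bash
python3 -m inch '[[0,0,0,0,0,-0.03,255],[0,0,0,0,0,-0.1,255],[0,0,0,0,0,-0.2,255],[0,0,0,0,0,-0.32,255],[0,0,0,0,0,-0.32,255]]'
python3 - <<'E'
from h import *
rows([(.565,-.05,.16,76),(.5988,.0354,.16,83.9)])
E
```

```text
time: 7.7
position: [0.4965, -0.2416, 0.1637]
tool_rot: [0.844, 0.536, 0.002, 0.002]
contact_force: [0.1, -1.1, -4.6]
width: 0.0595
t 7.7 p [ 0.4965 -0.2416  0.1637] F [ 0.1 -1.1 -4.6] M [-0.11  0.01 -0.02] w 0.0595 q [-0.27  0.23  0.74  1.75 -0.17  1.22  0.08]
[[0.4246, 0.9054, 0.0055], [0.9054, -0.4246, -0.0014], [0.0011, 0.0055, -1.0]]
(0.565, -0.05, 0.16, 76) [ 0.0009 -0.0001 -0.0309] [ 0.8102 -0.0774  0.0151]
(0.5988, 0.0354, 0.16, 83.9) [ 0.0009 -0.     -0.0528] [ 1.1769 -0.1     0.0153]
```

```bash
python3 -m inch '[[0,0,-0.03,0.15,-0.01,0,255],[0,0,-0.03,0.3,-0.02,0,255],[0,0,-0.03,0.45,-0.04,0,255],[0,0,-0.03,0.6,-0.06,0,255],[0,0,-0.03,0.75,-0.08,0,255],[0,0,-0.03,0.81,-0.08,0,255],[0,0,-0.03,0.81,-0.08,0,255],[0,0,-0.03,0.81,-0.08,0,255]]'
python3 - <<'E'
from h import *
rows([(.5988,.0354,.16,83.9)])
E
```

```text
time: 8.5
position: [0.562, -0.0495, 0.1593]
tool_rot: [0.79, 0.613, -0.001, -0.0]
contact_force: [0.9, -0.3, -3.5]
width: 0.0594
t 8.5 p [ 0.562  -0.0495  0.1593] F [ 0.9 -0.3 -3.5] M [-0.21  0.11  0.08] w 0.0594 q [-0.51  0.25  0.6   1.72 -0.15  1.22 -0.12]
[[0.2474, 0.9689, -0.0013], [0.9689, -0.2474, -0.0009], [-0.0012, -0.001, -1.0]]
(0.5988, 0.0354, 0.16, 83.9) [-0.0002  0.0002 -0.0228] [ 0.3655  0.0587 -0.0034]
```

```bash
python3 -m inch '[[0,0,-0.023,0.12,0.02,0,255],[0,0,-0.023,0.25,0.04,0,255],[0,0,-0.023,0.34,0.055,0,255],[0,0,-0.023,0.366,0.059,0,255],[0,0,-0.023,0.366,0.059,0,255],[0,0,-0.023,0.366,0.059,0,255],[0,0,-0.023,0.366,0.059,0,255]]'
python3 - <<'E'
from h import *
s,r=st(); rows([(.5988,.0354,.16,83.9)])
im,D=vision.read_camera("side"); t,Dt=vision.read_camera("top")
cv2.imwrite("pics/c5.png",cv2.resize(im[110:260,190:340],(600,600),interpolation=cv2.INTER_CUBIC))
Q=cloud("side",D).reshape(-1,3); n=np.hypot(Q[:,0]-.6,Q[:,1]-.035)<.058
for a,b in((.085,.1),(.1,.12),(.12,.15),(.15,.165)):
    q=Q[n&(Q[:,2]>a)&(Q[:,2]<b)]
    if len(q)<8: continue
    h=cv2.convexHull(q[:,:2].astype(np.float32)).reshape(-1,2); e=np.roll(h,-1,0)-h; l=np.hypot(*e.T)
    print(a,len(q),q[:,2].min(),cv2.minAreaRect(q[:,:2].astype(np.float32)))
    for i in np.argsort(-l)[:4]: print("   ",h[i],h[(i+1)%len(h)],np.degrees(np.arctan2(e[i,1],e[i,0])))
    # front -y face fit
k=Q[n&(Q[:,2]>.055)&(Q[:,2]<.17)]; print("lowest jar pts",np.round(np.sort(k[:,2])[:30:5],3))
E
```

```text
time: 9.2
position: [0.5992, 0.0345, 0.1601]
tool_rot: [0.744, 0.668, -0.0, 0.0]
contact_force: [-0.2, -0.1, -4.6]
width: 0.059
t 9.2 p [0.5992 0.0345 0.1601] F [-0.2 -0.1 -4.6] M [-0.11  0.07  0.  ] w 0.059 q [-0.57  0.33  0.54  1.62 -0.17  1.24 -0.11]
[[0.1073, 0.9942, -0.0], [0.9942, -0.1073, -0.0005], [-0.0005, 0.0, -1.0]]
t 9.2 p [0.5992 0.0345 0.1601] F [-0.2 -0.1 -4.6] M [-0.11  0.07  0.  ] w 0.059 q [-0.57  0.33  0.54  1.62 -0.17  1.24 -0.11]
[[0.1073, 0.9942, -0.0], [0.9942, -0.1073, -0.0005], [-0.0005, 0.0, -1.0]]
(0.5988, 0.0354, 0.16, 83.9) [ 0.      0.0001 -0.0002] [ 0.0033 -0.0019  0.0005]
0.085 123 0.0850073591501278 ((0.5893553495407104, 0.01554425060749054), (0.044309452176094055, 0.08118294179439545), 60.56027603149414)
    [0.6355946  0.01488717] [0.56489456 0.05478922] 150.56027
    [ 0.59008336 -0.00299784] [0.62076855 0.00420098] 13.202947
    [0.56950927 0.01556734] [5.7405925e-01 3.8521338e-04] -73.31689
    [0.5650841  0.04402708] [0.56727195 0.02928118] -81.56059
0.1 168 0.10013980433127022 ((0.5887641906738281, 0.01411362737417221), (0.04193047061562538, 0.
[... 425 characters left out ...]
6)
    [0.63294137 0.01307865] [0.5649102  0.05798526] 146.57166
    [0.56667614 0.02926525] [0.57148325 0.00436526] -79.07308
    [ 0.58634716 -0.00283019] [ 6.0653710e-01 -2.9366606e-04] 7.160718
    [0.5629864  0.04873614] [0.56667614 0.02926525] -79.26959
0.15 142 0.15008364153189757 ((0.5912280678749084, 0.016441090032458305), (0.045288652181625366, 0.08052489906549454), 60.98842239379883)
    [0.6362008  0.01739383] [0.56699985 0.05577082] 150.98843
    [ 0.58569586 -0.00164279] [0.626568   0.00398522] 7.840209
    [0.5649335  0.04697629] [0.56923234 0.01907566] -81.240875
    [0.56923234 0.01907566] [0.57334906 0.00304127] -75.60072
lowest jar pts [0.082 0.084 0.085 0.085 0.086 0.087]
```

View pics/c5.png

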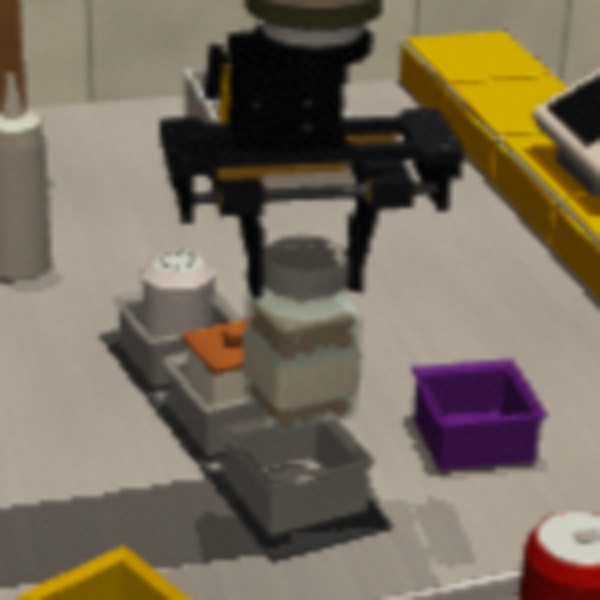

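```bash
cat >> h.py <<'E'
def faces(z0,z1,c=(.5988,.0354),yaw=10.8):
    im,D=vision.read_camera("side"); Q=cloud("side",D).reshape(-1,3); a=np.radians(yaw); M=np.array([[np.cos(a),np.sin(a)],[-np.sin(a),np.cos(a)]])
    q=(Q[:,:2]-c)@M.T; m=(Q[:,2]>z0)&(Q[:,2]<z1)&(abs(q)<.045).all(1); q=q[m]
    f=q[(abs(q[:,0])<.024)&(q[:,1]<-.02)]; g=q[(abs(q[:,1])<.024)&(q[:,0]<-.02)]
    print("-y face",len(f),np.median(f[:,1]),"slope",np.degrees(np.polyfit(f[:,0],f[:,1],1)[0])); print("-x face",len(g),np.median(g[:,0]) if len(g) else "","slope",-np.degrees(np.polyfit(g[:,1],g[:,0],1)[0]) if len(g)>3 else "")
    return im
E
python3 - <<'E'
from h import *
faces(.095,.155)
D=np.load("side0.npy")
vision.read_camera_=vision.read_camera; vision.read_camera=lambda n:(cv2.imread("pics/side0.png"),D)
faces(.02,.075,(.4949,-.2405),-8.2)
E
```

```text
-y face 290 -0.03142584121590969 slope 0.3079630482638649
-x face 140 -0.03058578483020391 slope 0.20232764523304397
-y face 396 -0.030355542342372067 slope -0.16687398012128551
-x face 34 -0.03211669053088184 slope 0.08052995194215276
```

Jar and cup agree to within about 1 mm and 0.3°. I lower gently with a 0.8 mm correction.

```bash
python3 -m inch '[[0,0,0,0.003,-0.001,0.05,255],[0,0,0,0.003,-0.001,0.1,255],[0,0,0,0.003,-0.001,0.13,255],[0,0,0,0.003,-0.001,0.15,255],[0,0,0,0.003,-0.001,0.17,255],[0,0,0,0.003,-0.001,0.19,255],[0,0,0,0.003,-0.001,0.205,255],[0,0,0,0.003,-0.001,0.22,255],[0,0,0,0.003,-0.001,0.22,255]]'
python3 - <<'E'
from h import *
rows([(.5988,.0354,.092,83.9),(.5988,.0354,.087,83.9)])
E
```

```text
time: 10.25
position: [0.5991, 0.0372, 0.1046]
tool_rot: [0.743, 0.669, -0.0, -0.0]
contact_force: [-0.7, -0.1, -4.2]
width: 0.0594
t 10.25 p [0.5991 0.0372 0.1046] F [-0.7 -0.1 -4.2] M [-0.12  0.07 -0.07] w 0.0594 q [-0.55  0.38  0.52  1.68 -0.2   1.14 -0.09]
[[0.1048, 0.9945, -0.0006], [0.9945, -0.1048, -0.0], [-0.0001, -0.0006, -1.0]]
(0.5988, 0.0354, 0.092, 83.9) [-0.0001  0.      0.0002] [-0.0073 -0.0002  0.0503]
(0.5988, 0.0354, 0.087, 83.9) [-0.0001  0.      0.0002] [-0.0073 -0.0002  0.0703]
```

```bash
python3 -m inch '[[0,0,0,-0.004,0,0.015,255],[0,0,0,-0.004,0,0.03,255],[0,0,0,-0.004,0,0.042,255],[0,0,0,-0.004,0,0.052,255],[0,0,0,-0.004,0,0.06,255],[0,0,0,-0.004,0,0.06,255]]'
python3 -m inch '[[0,0,0,0,0,0.003,255],[0,0,0,0,0,0.006,255],[0,0,0,0,0,0.006,255],[0,0,0,0,0,0.006,255]]'
```

```text
time: 10.85
position: [0.599, 0.0362, 0.0897]
tool_rot: [0.743, 0.669, -0.0, -0.0]
contact_force: [-0.1, -0.3, -4.4]
width: 0.0591
time: 11.25
position: [0.5992, 0.0362, 0.0886]
tool_rot: [0.743, 0.669, 0.0, -0.0]
contact_force: [0.4, 0.2, -5.0]
width: 0.0596
```

```bash
python3 -m inch '[[0,0,0,0,0,0.002,255],[0,0,0,0,0,0.004,255],[0,0,0,0,0,0.006,255],[0,0,0,0,0,0.006,255]]'
python3 -m inch '[[0,0,0,0,0,0.002,255],[0,0,0,0,0,0.004,255],[0,0,0,0,0,0.004,255]]'
```

```text
time: 11.65
position: [0.5993, 0.0362, 0.0873]
tool_rot: [0.743, 0.669, 0.0, 0.0]
contact_force: [-0.9, 0.4, -1.6]
width: 0.0595
time: 11.95
position: [0.5997, 0.0363, 0.087]
tool_rot: [0.743, 0.669, 0.001, 0.0]
contact_force: [-3.2, -0.4, 6.5]
width: 0.0595
```

```bash
python3 -m inch '[[0,0,0,0,0,-0.003,255],[0,0,-0.01,0,0,-0.003,255],[0,0,-0.02,0,0,-0.003,255],[0,0,-0.03,0,0,-0.003,255],[0,0,-0.04,0,0,-0.003,255],[0,0,-0.05,0,0,-0.003,255],[0,0,-0.05,0,0,-0.003,255]]' 60
python3 - <<'E'
from h import *
st()
E
```

```text
time: 12.65
position: [0.5997, 0.0365, 0.0873]
tool_rot: [0.629, 0.777, 0.001, 0.0]
contact_force: [-0.4, 1.5, 2.9]
width: 0.059
t 12.65 p [0.5997 0.0365 0.0873] F [-0.4  1.5  2.9] M [0.28 0.09 0.11] w 0.059 q [-0.5   0.39  0.46  1.69 -0.19  1.1   0.22]
[[-0.2087, 0.978, 0.0012], [0.978, 0.2087, 0.0007], [0.0004, 0.0013, -1.0]]
```

```bash
python3 -m inch '[[0,0,-0.01,0,0,0,255],[0,0,-0.02,0,0,0,255],[0,0,-0.03,0,0,0,255],[0,0,-0.04,0,0,0,255]]'
python3 - <<'E'
from h import *
st(); im=faces(.055,.09); t,_=vision.read_camera("top")
cv2.imwrite("pics/c6.png",cv2.resize(im[140:260,200:320],(600,600),interpolation=cv2.INTER_CUBIC))
E
```

```text
time: 13.05
position: [0.5997, 0.0361, 0.0873]
tool_rot: [0.527, 0.85, 0.0, 0.0]
contact_force: [-1.3, -0.9, 4.6]
width: 0.0593
t 13.05 p [0.5997 0.0361 0.0873] F [-1.3 -0.9  4.6] M [-0.07  0.2  -0.05] w 0.0593 q [-0.47  0.39  0.41  1.69 -0.17  1.1   0.45]
[[-0.4446, 0.8957, 0.0012], [0.8957, 0.4446, 0.0002], [-0.0004, 0.0011, -1.0]]
-y face 160 -0.030995459573199505 slope 4.07433352675425
-x face 93 -0.03084571868925718 slope 4.196613746571166
```

View pics/c6.png

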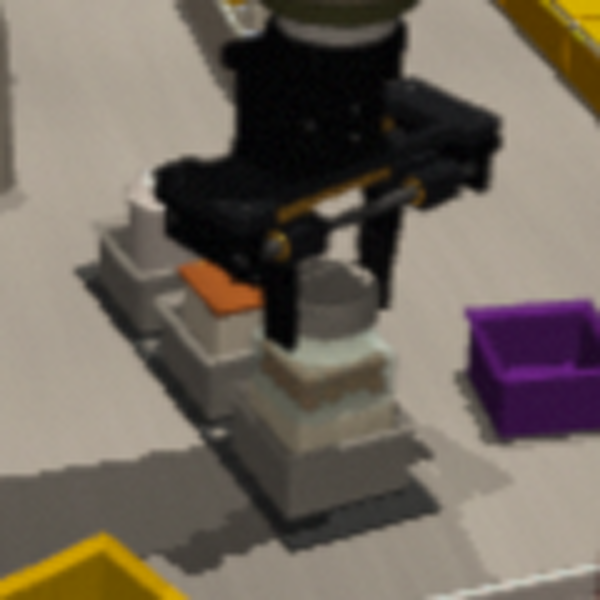

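The jar stands in the steel cup, braced at +4.2° (the pot is untouched), with the lid turning. I continue to about 80° in total.

```bash
python3 -m inch '[[0,0,-0.015,0,0,0,255],[0,0,-0.03,0,0,0,255],[0,0,-0.045,0,0,0,255],[0,0,-0.06,0,0,0,255],[0,0,-0.075,0,0,0,255],[0,0,-0.09,0,0,0,255],[0,0,-0.105,0,0,0,255],[0,0,-0.12,0,0,0,255],[0,0,-0.13,0,0,0,255],[0,0,-0.13,0,0,0,255],[0,0,-0.13,0,0,0,255]]'
python3 - <<'E'
from h import *
st(); faces(.055,.09)
E
```

```text
time: 14.25
position: [0.5999, 0.0362, 0.0873]
tool_rot: [0.148, 0.989, 0.0, 0.001]
contact_force: [1.5, -1.2, 4.7]
width: 0.0591
t 14.25 p [0.5999 0.0362 0.0873] F [ 1.5 -1.2  4.7] M [ 0.03 -0.45  0.01] w 0.0591 q [-0.36  0.37  0.27  1.68 -0.11  1.1   1.22]
[[-0.9562, 0.2928, 0.0016], [0.2928, 0.9562, 0.0002], [-0.0015, 0.0006, -1.0]]
-y face 159 -0.030986061726893076 slope 3.6386828805792204
-x face 92 -0.03080323766549547 slope 3.9918630884789863
```

```bash
python3 -m inch '[[0,0,0,0,0,-0.006,255],[0,0,0,0,0,-0.012,255],[0,0,0,0,0,-0.018,255],[0,0,0,0,0,-0.024,255],[0,0,0,0,0,-0.024,255]]'
python3 - <<'E'
from h import *
st(); faces(.055,.09)
im,D=vision.read_camera("side"); cv2.imwrite("pics/c7.png",cv2.resize(im[140:260,200:320],(600,600),interpolation=cv2.INTER_CUBIC))
E
```

```text
time: 14.8
position: [0.5991, 0.0362, 0.0928]
tool_rot: [0.146, 0.989, -0.0, -0.0]
contact_force: [0.3, 0.4, -0.2]
width: 0.059
t 14.8 p [0.5991 0.0362 0.0928] F [ 0.3  0.4 -0.2] M [0.09 0.05 0.04] w 0.059 q [-0.36  0.37  0.27  1.68 -0.11  1.11  1.22]
[[-0.9571, 0.2896, -0.0002], [0.2896, 0.9571, 0.0], [0.0002, -0.0, -1.0]]
-y face 157 -0.03068796603364548 slope 4.496452274410922
-x face 90 -0.030797396408128366 slope 4.977765768634388
```

View pics/c7.png

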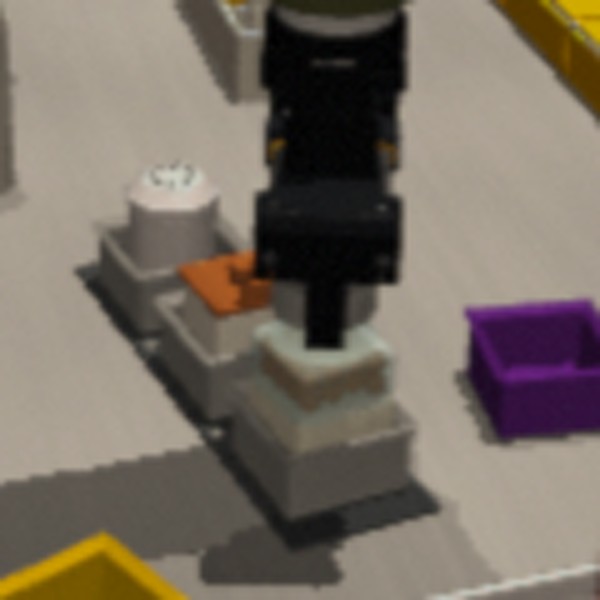

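The force shows only the lid's weight and the jar stays seated. I lift another 18 mm, to about 24 mm in total.

```bash
python3 -m inch '[[0,0,0,0,0,-0.015,255],[0,0,0,0,0,-0.03,255],[0,0,0,0,0,-0.045,255],[0,0,0,0,0,-0.06,255],[0,0,0,0,0,-0.072,255],[0,0,0,0,0,-0.072,255],[0,0,0,0,0,-0.072,255],[0,0,0,0,0,-0.072,255],[0,0,0,0,0,-0.072,255]]' 60
python3 - <<'E'
from h import *
st(); im=faces(.055,.09); cv2.imwrite("pics/c8.png",cv2.resize(im[140:260,200:320],(600,600),interpolation=cv2.INTER_CUBIC))
_,D=vision.read_camera("side"); Q=cloud("side",D).reshape(-1,3); n=np.hypot(Q[:,0]-.599,Q[:,1]-.036)<.034
h,_=np.histogram(Q[n][:,2],np.arange(.05,.17,.005)); print(h)
E
```

```text
time: 15.8
position: [0.599, 0.0362, 0.1106]
tool_rot: [0.146, 0.989, -0.0, -0.0]
contact_force: [-0.3, -0.0, 0.1]
width: 0.0591
t 15.8 p [0.599  0.0362 0.1106] F [-0.3 -0.   0.1] M [0.01 0.05 0.01] w 0.0591 q [-0.36  0.35  0.28  1.66 -0.1   1.14  1.22]
[[-0.9572, 0.2893, -0.0003], [0.2893, 0.9572, 0.0], [0.0003, -0.0001, -1.0]]
-y face 156 -0.030938627840837504 slope 4.877891383267589
-x face 90 -0.03074034913946532 slope 4.93551023514778
[19 14 20 14 22 17 18 24 40 55 53 25 21 38 15  4  4 24 22 18 42  1  0]
```

View pics/c8.png

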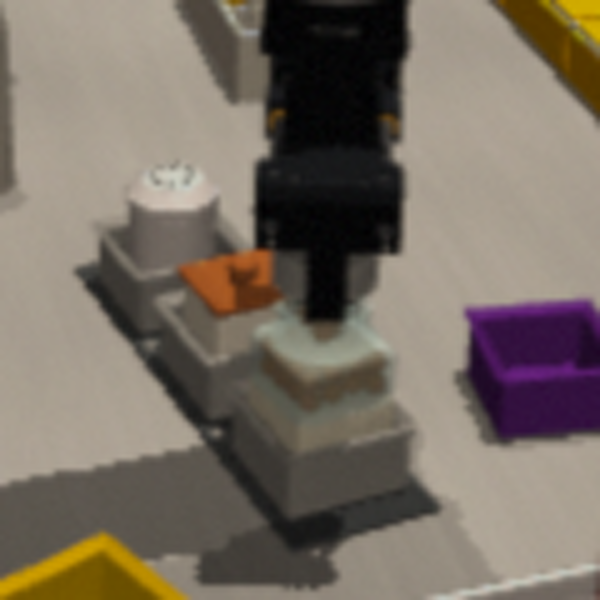

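The lid is held clear above the open mouth at (320,330), and the jar is still in its cup. I hand in now.

```bash
python3 -c "
from cell import order
print(order.hand_in())"
```

```text
the job is handed in; nothing more can be done
None
```

The jar is open and the job is handed in, at about 16 s of the 51 s allowed. I lowered the square jar by its lid into the empty steel cup on the right and unscrewed the lid by about 79° (about 75° relative to the jar). I then lifted it about 24 mm, and it is held level above the mouth at 60 N.

**Final checks:**
- **Jar:** its side faces are within 1–2 mm of the cup's centre and it is turned about 5° against the cup walls. It stayed down when the lid came off.
- **Lid:** width reads 59 mm, the tool is level to 0.03° and the outside force is near zero. The lid top measures about 0.152 m, as expected.
- **Other items:** the pot and shaker look untouched in the last crop. I did not check the can and sauce bottle again, but no move was planned near them.

**Disagreements:**
- **Height reading:** the reported tool height is about 34 mm lower than where the cameras show the fingers. My first grasp closed in the air above the lid without touching anything. I corrected for this, and the heights agreed from then on.
- **Lid torque:** I only saw about 0.1 N m while unscrewing, against the expected 0.5, because I read it only between moves. The jar bracing against the cup and the lid lifting with no load suggest the threads had let go.

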